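# Lock the light box's access panel with its quarter-turn fastener

### The job

The sprung access panel on top of the microscope's light box has popped up: with the fingertips set in the slot of its steel quarter-turn fastener, push the panel down flush and, keeping it down, turn the fastener a full quarter-turn clockwise until it locks, then take the fingers away so that the panel stays shut by itself. Nothing is to be picked up; leave the dimmer knob and everything standing on the box and the bench as they are.

Things in the scene. Friction and masses are not known exactly. Their poses are not given: they have to be found in the camera images.
- light_box: Low grey light-source box of the microscope station, fixed to the bench: 266 mm deep (own x), 320 mm wide (own y), 80 mm tall. Origin: centre of its underside; own x points from its front edge (nearer the robot) to its rear, own y to its left, z up.
- panel (a joint): Angle (rad) of the 179 x 194 x 6 mm dark grey panel in the box's top, hinged along its rear edge. 0 = shut, flush with the box's top, 80 mm above the bench, against a hard stop; about 0.14 = popped up, front edge 25 mm proud. A spring pushes it up all the time: holding it shut takes about 5 N straight down at the fastener. Once locked, the fastener keeps it shut with up to 0.02 rad of play.
- panel_edge (a point): Middle of the top front edge of the panel; axes of the panel (x towards the hinge, y along the front edge). The fastener's axis is 42 mm behind this point; in the light box's frame it stands at x -83 mm, y -45 mm when the panel is shut.
- fastener (a joint): Angle (rad) of the quarter-turn fastener in the panel. 0 = unlocked, slot parallel to the panel's front edge; turns clockwise seen from above to a hard stop at 1.571 = locked, slot square to that edge. Stiff (0.07 N m), stays where left. From about 0.5 on, its tongue goes under a catch in the box if the panel is held fully down, else it meets or rides over the catch and cannot lock.
- slot (a point): Slot floor centre, on the fastener's axis; y along the slot, z up out of the panel, turning with it. A steel disc 68 mm across carries two half-moon lugs 14 mm high; the slot between them is 27 mm wide, 14 mm deep, 68 mm long. A fixed guard ring (inner 71, outer 81 mm, 16 mm high) surrounds it. The floor is 4 mm above the panel: 84 mm above the bench when shut, about 103 mm when popped up. 
- dimmer_rim (a point): Point near the rim of the round black dimmer knob (40 mm across) on the left front of the box's top, 155 mm to the left of the fastener. It has a bar grip but no slot; to be left alone.
- jar: Bystander: amber glass jar with a black lid, 42 mm across, 45 mm tall, on the rear left part of the light box's top. Origin at its underside's centre.
- loupe: Bystander: black eyepiece loupe, 34 mm across, 30 mm tall, on the rear right part of the light box's top. Origin at its underside's centre.
- dish: Bystander: steel bowl, 84 mm across, 22 mm tall, on the bench to the right of the light box. Origin at its underside's centre.
- screwdriver: Bystander: screwdriver with a black handle lying on the bench to the left of the light box. Origin at its underside's centre (at its middle).
- plug_gauge: Bystander: steel plug gauge, 24 mm across, 75 mm tall, standing on the bench behind the light box. Origin at its underside's centre.
- mug: Bystander: white mug, 76 mm across, 90 mm tall, on the bench's left. Origin at its underside's centre.
- cleaner: Bystander: white bottle, 60 mm across, 150 mm tall, on the right of the bench. Origin at its underside's centre.

How it is judged:
By the outcome, as a careful person would: the job done as asked, in the order asked, and still so for the second after the job is handed in, with the robot touching nothing.
It also fails if it takes over 40 s, if anything falls off the work surface, if the arm or the gripper's body presses on something with over 40 N, if the wrist force passes 120 N, or if a joint passes its speed limit or range.

### The arm

A 7-joint arm with a two-finger parallel gripper is mounted at the origin on the work surface. World frame = base frame: x ahead of the robot, y to its left, z up, the work surface at z = 0. Lengths are in m, angles in degrees, forces in N, time in s.
With the tool pointing down it reaches from about 0.425 to 0.875 m from the base axis. Payload 4.7 kg.
Tool frame: the origin (TCP) lies midway between the tips of the shut fingers; the grasp point (between the pads) lies 19 mm behind it; z points along the fingers, y is the line along which they close (so a half turn about z gives the same grasp; the last joint's range is limited). The gripper opens to 87 mm and grips with 3 to 60 N. Pads are 19 mm wide; open, the fingers measure 117 mm over their backs; the gripper's body (75 mm by 190 mm) begins 51 mm behind the grasp point.
Start: joints at [-64.624, 18.392, -4.016, 83.108, 1.295, 78.541, -3.26], TCP at [0.27, 0.591, 0.193] pointing down, gripper open.
Joint ranges: [-163.93, 163.93], [-17.29, 119.83], [-79.2, 71.16], [3.27, 140.29], [-89.18, 269.18], [5.43, 117.66], [-154.24, 154.24]. Speed limits (degrees/s): [147.25, 147.25, 180, 180, 180, 180, 180].

### API

Orientations are given as [roll, pitch, yaw] about the fixed x, y, z axes, in that order (R = Rz(yaw) Ry(pitch) Rx(roll)).
In Python, from cell import env gives the robot as it stands. The module is installed in compiled form; this text tells all that it offers.
- The arm moves only by the tool send_rows, never from a script. Its argument "series" is a list of rows, each an object with "travel": the shift along the tool's x, y, z in cm, a list of three; "dr": the turn, a rotation vector about the tool's x, y, z in degrees, a list of three; "claw": the finger opening in cm, from 0 to 8.7. In form: [{"travel": [tx, ty, tz], "dr": [wx, wy, wz], "claw": claw}, ...]. A call has 1 to 12 rows; each row is the pose to reach, as a shift and turn from the pose commanded when the call began, along the tool's axes at that moment; what a row does not reach only later rows make up. A row lasts 1/12 s, in which the tool goes at most 41.7 mm and 7.16 degrees, less where a joint would pass 70% of its speed; a pose out of reach is approached as far as the arm can. A call with a gripper value outside its range is refused whole. The fingers move at their own pace and stop on an object; "grip_force" is the grip in N (left out, the last holds). Time passes only in rows, so rows that repeat a pose let the fingers close. It gives the time, the measured TCP pose, the force and the opening at its end, in the units of the state.
- env.get_obs(): the state, without advancing time (a new reading comes with each control period).
- env.read_camera(name): name is "side" or "top" or "wrist"; returns the picture (384x512x3 uint8, blue, green, red); there is no depth.
- env.calibration(name): a dict with "fx", "fy", "cx", "cy" (pixels), "cam_to_world" (4x4, takes a point from camera to world coordinates). Camera axes: x right, y down, z forward; pixel columns grow to the right and rows downward; lengths in m; the calibration is good to about 2 mm. A picture is of the moment at which its call begins: read the wrist's pose just before it. calibration takes no time and is no camera call; for the wrist camera it gives the pose at the moment of the call.
- env.sign_off(): hands the job in, once; it reports no verdict.
The state is a dict: "time_s": time; "qpos": joint angles; "joint_velocities": joint speeds; "effort": joint torques, N m; "tool_pos": TCP position; "tool_rot": TCP orientation; "force": force on the tool from outside, world axes, zero at the start; "wrist_torque": the same for the moment, N m; "grip_width": finger opening in m.
Only numpy, scipy, OpenCV 4.12 (cv2) and the standard library are available. Lean on these libraries where they do the work, as an engineer would, in place of code of your own. Each camera call takes 0.05 s, during which the arm holds its last target. There are 200 camera calls.

## Working session

There is one attempt and no reset: what is moved stays moved. The work goes in short steps, Python scripts to look and compute and a tool call to move; the robot and the scene stay as the last step left them, time stands still between calls to the robot, and variables do not carry over. Pictures are saved under pics/ and viewed, on a budget of 10 in all, crops included, one or two more only if the job needs it, and the job is handed in when it is done.

Besides the shell and the picture viewer there is one more tool, called after "Call:" as a command line: name --argument value ..., lists and objects as JSON in quotes. send_rows: Moves the arm, as the interface text tells. Its arguments: {"type":"object","properties":{"series":{"type":"array"},"grip_force":{"type":"number"}},"required":["series"]}

```bash
mkdir -p pics
python3 - <<'E'
from cell import env
import cv2,numpy as np
o=env.get_obs();print({k:np.round(v,3) for k,v in o.items()})
for n in("top","side"):
    cv2.imwrite(f"pics/{n}0.png",env.read_camera(n));c=env.calibration(n);print(n,c['fx'],c['cx'],c['cy'],np.round(c['cam_to_world'],3).tolist())
E
```

```text
{'time_s': np.float64(0.0), 'qpos': array([-64.622,  18.439,  -4.016,  83.174,   1.295,  78.541,  -3.262]), 'joint_velocities': array([-0.073, -0.003, -0.046,  0.095, -0.018, -0.006, -0.09 ]), 'effort': array([-1.0000e-03, -4.9128e+01, -4.0400e-01, -3.1254e+01, -6.4000e-02,
        4.4000e-02,  0.0000e+00]), 'tool_pos': array([0.27 , 0.591, 0.192]), 'tool_rot': array([-1.79892e+02,  6.00000e-03,  1.55430e+02]), 'force': array([ 0.269, -0.476, -0.885]), 'wrist_torque': array([-0.037,  0.016, -0.007]), 'grip_width': np.float64(0.087)}
top 440.7273489824986 264.4150997698821 195.67287117769087 [[0.023, -0.988, 0.152, 0.357], [-1.0, -0.025, -0.016, 0.003], [0.02, -0.152, -0.988, 1.465], [0.0, 0.0, 0.0, 1.0]]
side 422.6645765119781 259.21221865335457 191.604736792012 [[-0.998, -0.031, 0.054, 0.481], [-0.06, 0.733, -0.677, 1.06], [-0.019, -0.679, -0.734, 1.251], [0.0, 0.0, 0.0, 1.0]]
```

View pics/top0.png

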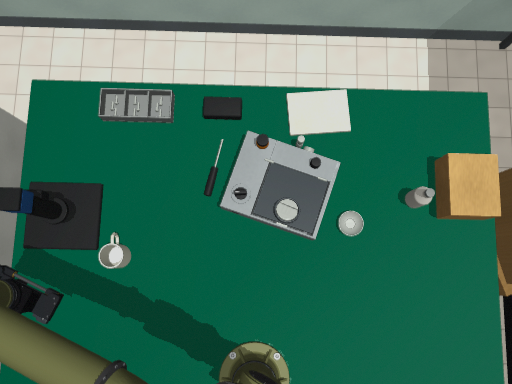

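View pics/side0.png

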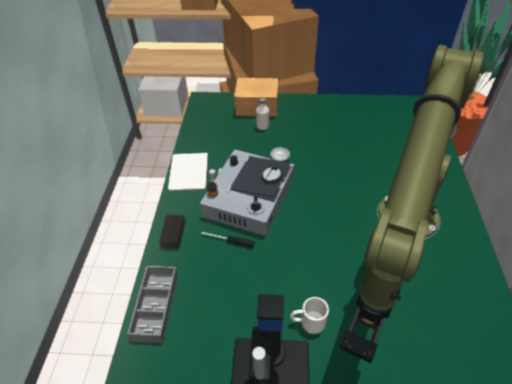

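The top view shows the box with top corners at about (248,132), (340,163), (316,238), (221,206), and the fastener at about (287,210). The dimmer is at (240,193). The side view agrees.

```bash
cat > h.py <<'E'
from cell import env
import cv2,numpy as np
from scipy.spatial.transform import Rotation as R
def ray(c,u,v,z):
    T=c['cam_to_world'];d=T[:3,:3]@[(u-c['cx'])/c['fx'],(v-c['cy'])/c['fy'],1]
    return T[:3,3]+d*(z-T[2,3])/d[2]
def tool(): 
    o=env.get_obs();return np.array(o['tool_pos']),R.from_euler('xyz',o['tool_rot'],degrees=True)
def togo(p,yaw):
    """travel (cm), rotvec (deg) in tool axes to reach p, pointing down with yaw"""
    t,r=tool();g=R.from_euler('xyz',[180,0,yaw],degrees=True)
    return np.round(r.inv().apply(np.array(p)-t)*100,2),np.round((r.inv()*g).as_rotvec(degrees=True),1)
E
python3 - <<'E'
from h import *
c=env.calibration('top')
P=[ray(c,*p,0.08) for p in [(248,132),(340,163),(316,238),(221,206)]]
print(np.round(P,3)); F=ray(c,287,210,.115);print('fast',F)
RL,RR,FR,FL=P
for a,b in((FR,FL),(RR,RL),(FL,RL),(FR,RR)): d=b-a;print(np.linalg.norm(d),np.degrees(np.arctan2(d[1],d[0])))
cx=np.mean(P,0);print(cx)
im=cv2.imread('pics/top0.png')[120:250,205:365]
cv2.imwrite('pics/crop0.png',cv2.resize(im,None,fx=5,fy=4.6,interpolation=2))
E
```

```text
[[ 0.778  0.038  0.08 ]
 [ 0.683 -0.261  0.08 ]
 [ 0.44  -0.185  0.08 ]
 [ 0.534  0.117  0.08 ]]
fast [ 0.52214706 -0.08983434  0.115     ]
0.31574483316456675 72.73149354031722
0.3142344072183273 72.41055387743346
0.2567089209052579 -17.78941852305587
0.2549394651476571 -17.452461998572886
[ 0.60897468 -0.07267121  0.08      ]
```

```bash
python3 -c "
from h import *
print(togo([.52,-.09,.23],162.4))"
```

```text
(array([-51.03, -51.52,  -3.7 ]), array([-0.1, -0. , -7. ]))
```

View pics/crop0.png

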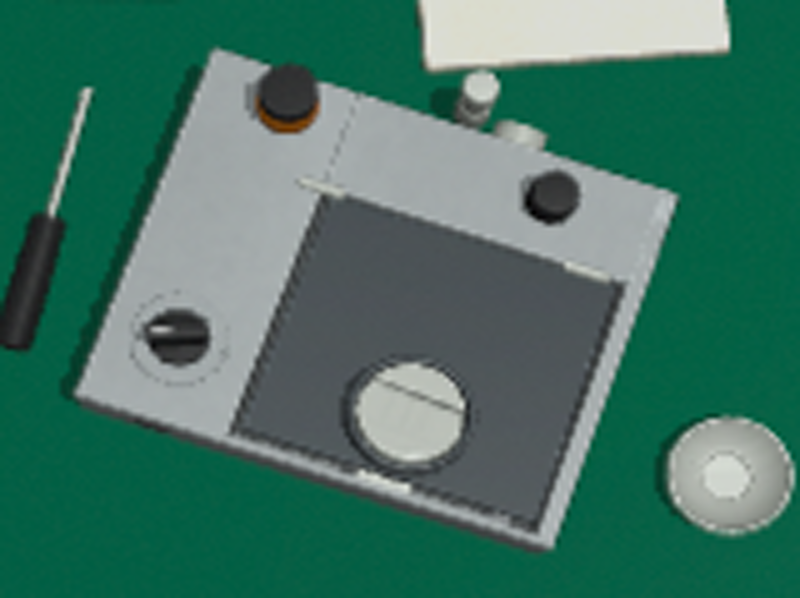

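The crop shows the box, with the hinge at the rear. The fastener is at about (408,412), its slot parallel to the panel's front edge. I'll move above it at z 0.25.

Call:
send_rows --series '[{"travel":[0,0,-4],"dr":[0,0,0],"claw":2.5},{"travel":[-2.7,-2.7,-5.7],"dr":[0,0,-1],"claw":2.5},{"travel":[-5.4,-5.4,-5.7],"dr":[0,0,-1],"claw":2.5},{"travel":[-8.1,-8.1,-5.7],"dr":[0,0,-2],"claw":2.5},{"travel":[-10.8,-10.8,-5.7],"dr":[0,0,-2],"claw":2.5},{"travel":[-13.5,-13.5,-5.7],"dr":[0,0,-3],"claw":2.5},{"travel":[-16.2,-16.2,-5.7],"dr":[0,0,-3],"claw":2.5},{"travel":[-18.9,-18.9,-5.7],"dr":[0,0,-4],"claw":2.5},{"travel":[-21.6,-21.6,-5.7],"dr":[0,0,-4],"claw":2.5},{"travel":[-24.3,-24.3,-5.7],"dr":[0,0,-5],"claw":2.5},{"travel":[-27,-27,-5.7],"dr":[0,0,-6],"claw":2.5},{"travel":[-29.7,-29.7,-5.7],"dr":[0,0,-7],"claw":2.5}]'

```text
time_s: 1.1
tool_pos: [0.417, 0.1956, 0.2498]
tool_rot: [180.0, -0.0, 162.5]
force: [1.6, 0.0, -0.7]
grip_width: 0.026
```

```bash
python3 -c "
from h import *
print(togo([.52,-.09,.25],162.4),env.get_obs()['qpos'])"
```

```text
(array([-1.842e+01, -2.413e+01, -2.000e-02]), array([ 0. , -0. ,  0.1])) [-42.83540699  -6.71819414  13.22380135 103.90927808   1.53070263
  82.63887298  42.5906685 ]
```

Call:
send_rows --series '[{"travel":[-2.3,-3,0],"dr":[0,0,0],"claw":2.5},{"travel":[-4.6,-6,0],"dr":[0,0,0],"claw":2.5},{"travel":[-6.9,-9,0],"dr":[0,0,0],"claw":2.5},{"travel":[-9.2,-12,0],"dr":[0,0,0],"claw":2.5},{"travel":[-11.5,-15,0],"dr":[0,0,0],"claw":2.5},{"travel":[-13.8,-18,0],"dr":[0,0,0],"claw":2.5},{"travel":[-16,-21,0],"dr":[0,0,0],"claw":2.5},{"travel":[-17.6,-23,0],"dr":[0,0,0],"claw":2.5},{"travel":[-18.4,-24.1,0],"dr":[0,0,0],"claw":2.5},{"travel":[-18.4,-24.1,0],"dr":[0,0,0],"claw":2.5}]'

```text
time_s: 1.93
tool_pos: [0.5195, -0.0921, 0.2497]
tool_rot: [-179.9, 0.0, 162.1]
force: [0.6, 0.2, 0.4]
grip_width: 0.0251
```

```bash
python3 -c "
from h import *
o=env.get_obs();c=env.calibration('wrist');im=env.read_camera('wrist');cv2.imwrite('pics/w1.png',im)
print(o['tool_pos'],o['tool_rot'],o['qpos'],o['grip_width']);print(c)
T=c['cam_to_world']
def px(p):
  q=T[:3,:3].T@(np.array(p)-T[:3,3]);return q[:2]/q[2]*c['fx']+[c['cx'],c['cy']]
print(px([.52,-.09,.115]),px(o['tool_pos']))"
```

```text
[ 0.51951145 -0.09206474  0.24973977] [-1.79883517e+02  1.39823070e-02  1.62058938e+02] [-26.92835132   1.4946146   34.96706002  96.54615608  -0.74619678
  82.23587059  80.18937701] 0.02507133063956569
{'fx': 318.26882537376497, 'fy': 318.26882537376497, 'cx': 253.17907596791142, 'cy': 193.92357303928657, 'cam_to_world': array([[ 0.30783056,  0.91026216,  0.27688111,  0.44324233],
       [ 0.95143814, -0.2937692 , -0.09200607, -0.06684695],
       [-0.0024105 ,  0.29175753, -0.95648927,  0.4410592 ],
       [ 0.        ,  0.        ,  0.        ,  1.        ]])}
[255.44383045 176.39985471] [253.09578453 226.32237028]
```

View pics/w1.png

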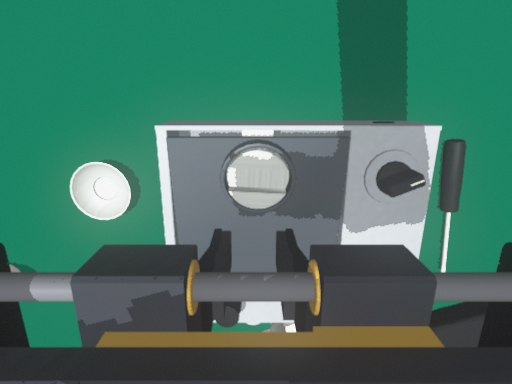

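The wrist view shows the guard ring centred at about (258,177), outer radius about 37 px. The slot is near-horizontal, with its shaded edge at about row 190. The box front edge is level at row 125, so the yaw is right to about a degree.

```bash
python3 -c "
from h import *
c=env.calibration('wrist');im=cv2.imread('pics/w1.png');g=cv2.cvtColor(im,6)
crop=im[115:235,190:350];cv2.imwrite('pics/w1c.png',cv2.resize(crop,None,fx=5,fy=5,interpolation=2))
m=(cv2.inRange(g[135:225,205:315],125,255));m[:8]=0
ct=max(cv2.findContours(m,0,1)[0],key=cv2.contourArea)+[205,135];(u,v),ax,an=cv2.fitEllipse(cv2.convexHull(ct))
print(u,v,ax,an,ray(c,u,v,.115),ray(c,258,177,.113))
# front edge line
P=[]
for x in range(175,425,5):
    col=g[105:140,x].astype(int);P.append((x,105+np.argmax(np.abs(np.diff(col)))))
print(cv2.fitLine(np.array(P,np.float32),cv2.DIST_HUBER,0,.01,.01).ravel())
a,b=ray(c,160,125,.08),ray(c,440,125,.08);print(np.degrees(np.arctan2(*(b-a)[1::-1])))"
```

```text
257.093017578125 175.943603515625 (63.66854476928711, 66.8743896484375) 172.70831298828125 [ 0.5197031  -0.08518854  0.115     ] [ 0.52156363 -0.08474634  0.113     ]
[  1.   0. 269. 124.]
72.23965333360628
```

View pics/w1c.png

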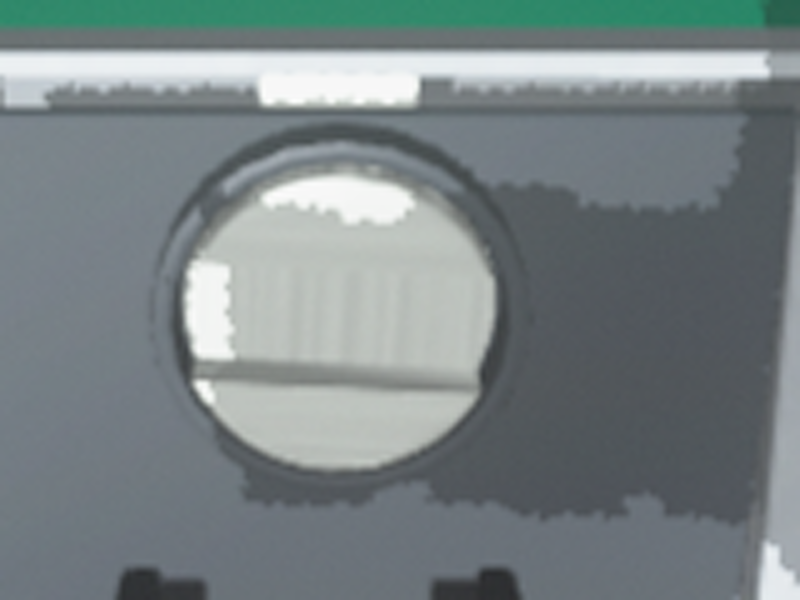

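```bash
python3 -c "
from h import *
print(togo([.5205,-.088,.165],162.2))"
```

```text
(array([-0.09,  0.17,  8.46]), array([-0., -0.,  0.]))
```

Call:
send_rows --series '[{"travel":[-0.1,0.2,2],"dr":[0,0,0],"claw":2.5},{"travel":[-0.1,0.2,4],"dr":[0,0,0],"claw":2.5},{"travel":[-0.1,0.2,6],"dr":[0,0,0],"claw":2.5},{"travel":[-0.1,0.2,8],"dr":[0,0,0],"claw":2.5},{"travel":[-0.1,0.2,8.5],"dr":[0,0,0],"claw":2.5},{"travel":[-0.1,0.2,8.5],"dr":[0,0,0],"claw":2.5},{"travel":[-0.1,0.2,8.5],"dr":[0,0,0],"claw":2.5},{"travel":[-0.1,0.2,8.5],"dr":[0,0,0],"claw":2.5}]'

```text
time_s: 2.65
tool_pos: [0.522, -0.0856, 0.1664]
tool_rot: [179.9, 0.1, 162.5]
force: [0.5, 0.4, -0.0]
grip_width: 0.0252
```

```bash
cat > look.py <<'E'
import sys
from h import *
n=sys.argv[1]
o=env.get_obs();c=env.calibration('wrist');im=env.read_camera('wrist');cv2.imwrite(f'pics/{n}_full.png',im)
np.save(f'pics/{n}.npy',c['cam_to_world'])
T=c['cam_to_world']
q=T[:3,:3].T@(np.array(o['tool_pos'])-T[:3,3]);print('tcp px',q[:2]/q[2]*c['fx']+[c['cx'],c['cy']])
print(o['tool_pos'],o['tool_rot'],o['force'],np.round(o['joint_velocities'],2))
cv2.imwrite(f'pics/{n}.png',cv2.resize(im[90:290,150:360],None,fx=3.8,fy=3,interpolation=2))
E
python3 look.py w2
```

```text
tcp px [253.05820052 226.27451751]
[ 0.52202798 -0.08561447  0.16642979] [1.79944768e+02 1.10750947e-01 1.62480525e+02] [ 0.54231573  0.41704492 -0.01364953] [ 0.29 -0.19  0.29 -0.25 -0.09 -0.16  0.11]
```

View pics/w2.png

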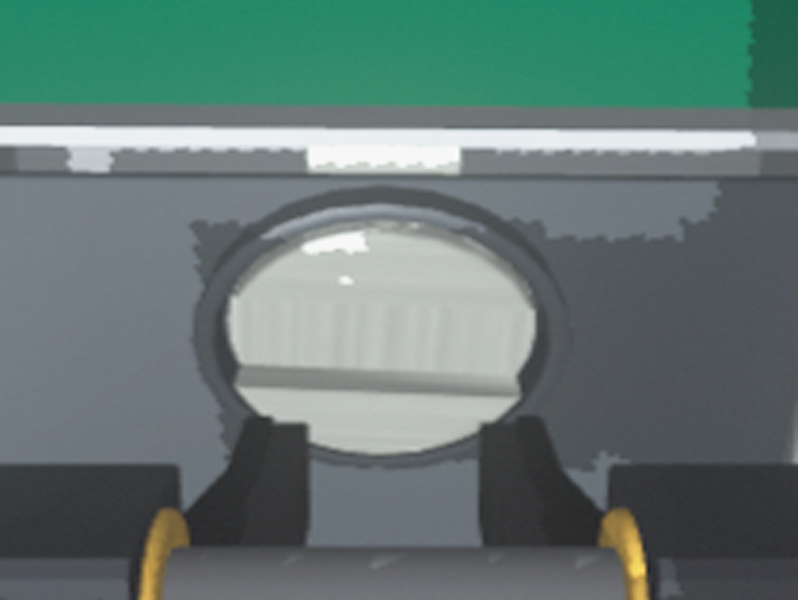

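The ring spans x 195–568 (centre u≈250.4, v≈199). The slot opening lies between y≈300 and y≈388 (centre u≈250.6, v≈204.7). The fingertips are seen at x 250–308 and 480–540.

```bash
python3 -c "
from h import *
c=env.calibration('wrist');print(env.get_obs()['tool_pos']);c['cam_to_world']=np.load('pics/w2.npy')
p=ray(c,250.6,204.7,.117);print(p,ray(c,250.4,199,.115))
a=R.from_euler('z',-17.7,degrees=True)
for v in(300,388):print(ray(c,250.5,90+v/3,.117))
L,Rr=ray(c,150+520/3.8,90+393/3,.117),ray(c,150+240/3.8,90+385/3,.117);print(np.degrees(np.arctan2(*(L-Rr)[1::-1])))
print(togo([p[0],p[1],.13],162.2))"
```

```text
[ 0.52211566 -0.0858187   0.16652649]
[ 0.52356615 -0.08814479  0.117     ] [ 0.51956843 -0.08705638  0.115     ]
[ 0.51187483 -0.08450903  0.117     ]
[ 0.53549324 -0.0920233   0.117     ]
70.25453032278439
(array([-0.2 , -0.18,  3.65]), array([0.1, 0.1, 0.3]))
```

Call:
send_rows --series '[{"travel":[0.05,-0.2,1],"dr":[0,0,0.5],"claw":2.5},{"travel":[0.05,-0.2,2],"dr":[0,0,0.5],"claw":2.5},{"travel":[0.05,-0.2,3],"dr":[0,0,0.5],"claw":2.5},{"travel":[0.05,-0.2,3.8],"dr":[0,0,0.5],"claw":2.5},{"travel":[0.05,-0.2,4.2],"dr":[0,0,0.5],"claw":2.5},{"travel":[0.05,-0.2,4.2],"dr":[0,0,0.5],"claw":2.5},{"travel":[0.05,-0.2,4.2],"dr":[0,0,0.5],"claw":2.5},{"travel":[0.05,-0.2,4.2],"dr":[0,0,0.5],"claw":2.5}]'

```text
time_s: 3.37
tool_pos: [0.5204, -0.0879, 0.1233]
tool_rot: [180.0, 0.0, 161.9]
force: [0.6, -0.6, 0.2]
grip_width: 0.025
```

```bash
python3 look.py w3
```

```text
tcp px [253.10616247 226.32663933]
[ 0.52042072 -0.08794079  0.12334157] [1.79993788e+02 3.43986639e-02 1.61929901e+02] [ 0.58823147 -0.5557395   0.16188416] [ 0.05 -0.23  0.02 -0.29 -0.06 -0.12  0.09]
```

View pics/w3.png

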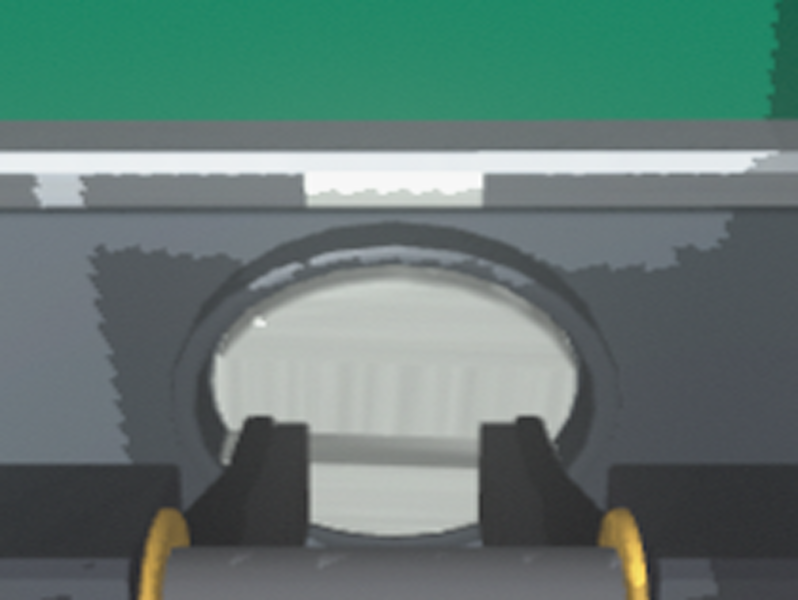

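The ring is now at x 173–618, centred on the fingers (midpoint 394). The slot opening is at y≈358–465, and its mid-line passes through the projected TCP. I'll descend gently and watch the force.

Call:
send_rows --series '[{"travel":[-0.1,0,0.3],"dr":[0,0,0],"claw":2.5},{"travel":[-0.1,0,0.6],"dr":[0,0,0],"claw":2.5},{"travel":[-0.1,0,0.9],"dr":[0,0,0],"claw":2.5},{"travel":[-0.1,0,1.2],"dr":[0,0,0],"claw":2.5},{"travel":[-0.1,0,1.4],"dr":[0,0,0],"claw":2.5},{"travel":[-0.1,0,1.4],"dr":[0,0,0],"claw":2.5},{"travel":[-0.1,0,1.4],"dr":[0,0,0],"claw":2.5}]'

```text
time_s: 4.0
tool_pos: [0.5209, -0.0882, 0.1089]
tool_rot: [-180.0, -0.0, 161.9]
force: [-0.8, -0.7, -0.2]
grip_width: 0.0248
```

Call:
send_rows --series '[{"travel":[0,0,0.3],"dr":[0,0,0],"claw":2.5},{"travel":[0,0,0.6],"dr":[0,0,0],"claw":2.5},{"travel":[0,0,0.8],"dr":[0,0,0],"claw":2.5},{"travel":[0,0,0.8],"dr":[0,0,0],"claw":2.5},{"travel":[0,0,0.8],"dr":[0,0,0],"claw":2.5}]'

```text
time_s: 4.42
tool_pos: [0.5209, -0.0882, 0.1008]
tool_rot: [-180.0, -0.0, 161.9]
force: [-0.6, 0.2, 0.8]
grip_width: 0.025
```

```bash
python3 look.py w4
```

```text
tcp px [253.07805108 226.2933384 ]
[ 0.52087496 -0.08817901  0.10084128] [-1.79992047e+02 -1.92528979e-02  1.61934810e+02] [-0.55805896  0.24309248  0.83159543] [-0.05 -0.17  0.06 -0.28  0.07  0.03 -0.06]
```

View pics/w4.png

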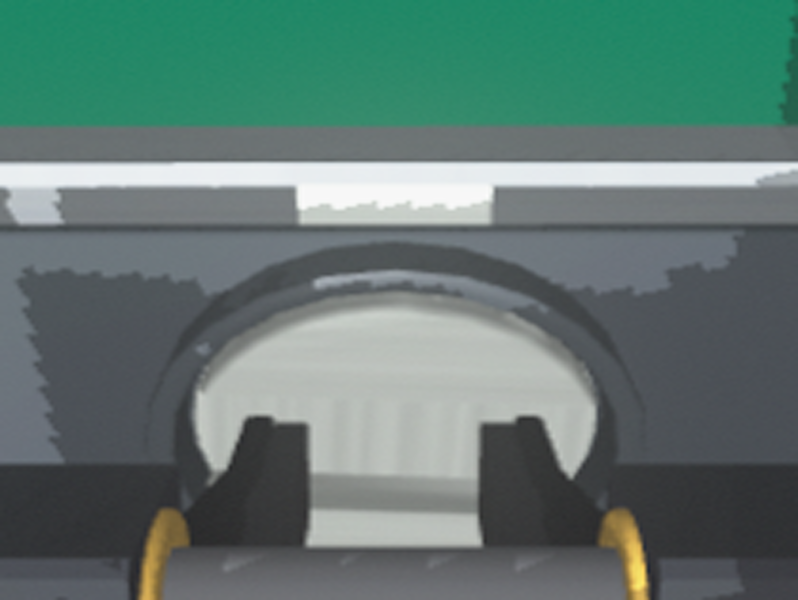

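No contact yet at 0.101. In the picture the finger fronts (y≈417) sit just inside the front lug edge (y≈400), and the rear lug edge is at y≈512. I'll keep going down.

Call:
send_rows --series '[{"travel":[0,0,0.2],"dr":[0,0,0],"claw":2.5},{"travel":[0,0,0.4],"dr":[0,0,0],"claw":2.5},{"travel":[0,0,0.6],"dr":[0,0,0],"claw":2.5},{"travel":[0,0,0.6],"dr":[0,0,0],"claw":2.5}]'

```text
time_s: 4.8
tool_pos: [0.5206, -0.0881, 0.0945]
tool_rot: [-180.0, -0.0, 161.9]
force: [0.1, -0.2, 0.3]
grip_width: 0.0248
```

Call:
send_rows --series '[{"travel":[0,0,0.2],"dr":[0,0,0],"claw":2.5},{"travel":[0,0,0.4],"dr":[0,0,0],"claw":2.5},{"travel":[0,0,0.6],"dr":[0,0,0],"claw":2.5},{"travel":[0,0,0.6],"dr":[0,0,0],"claw":2.5}]'

```text
time_s: 5.13
tool_pos: [0.5208, -0.0881, 0.0887]
tool_rot: [-180.0, -0.0, 161.9]
force: [0.4, 0.3, 1.0]
grip_width: 0.0248
```

```bash
python3 look.py w5
```

```text
tcp px [253.06166842 226.32745073]
[ 0.52084912 -0.08812079  0.08874433] [-1.79997590e+02 -2.34613292e-02  1.61932775e+02] [0.36214764 0.26265432 1.03043769] [-0.12 -0.12 -0.04 -0.33  0.11  0.37 -0.13]
```

View pics/w5.png

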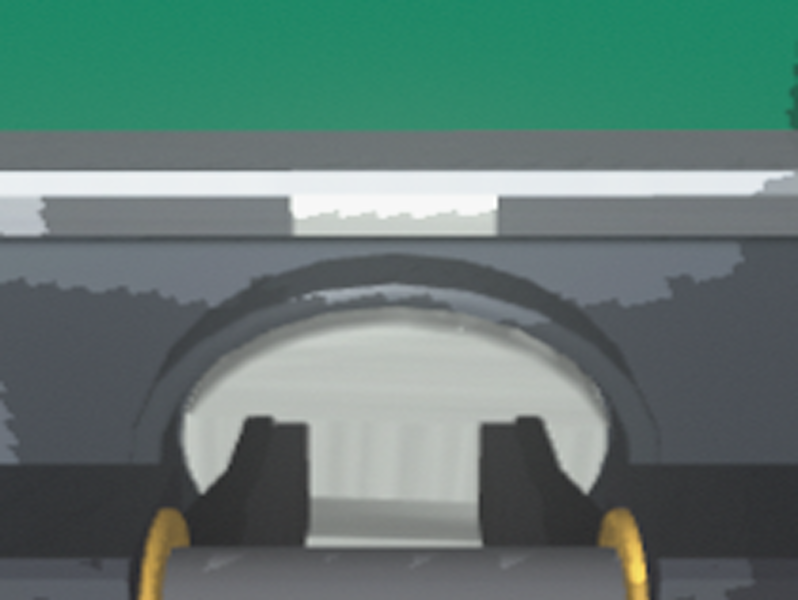

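The finger fronts (y≈417) now coincide with the front lug edge (y≈418), and the rear edge is at y≈540. The ring has grown as if the panel hasn't moved. The fingers' true tip height is unclear, so I'll check it from the side.

```bash
python3 -c "
from h import *
o=env.get_obs();c=env.calibration('side');im=env.read_camera('side');T=c['cam_to_world']
def px(p):
  q=T[:3,:3].T@(np.array(p)-T[:3,3]);return q[:2]/q[2]*c['fx']+[c['cx'],c['cy']]
t=np.array(o['tool_pos']);a=px(t);b=px(t+[0,0,.027]);print(t,o['force'],a,b)
x,y=int(a[0])-40,int(a[1])-45;s=10
k=cv2.resize(im[y:y+60,x:x+80],None,fx=s,fy=s,interpolation=2)
for p,col in((a,(0,0,255)),(b,(0,255,255))):cv2.drawMarker(k,tuple(int(v) for v in (p-[x,y]+.5)*s),col,0,14,1)
cv2.imwrite('pics/s5.png',k)"
```

```text
[ 0.52098539 -0.08816114  0.08896626] [0.14644689 0.97046372 1.65912087] [272.36503314 177.6645215 ] [272.39206651 172.6865538 ]
```

View pics/s5.png

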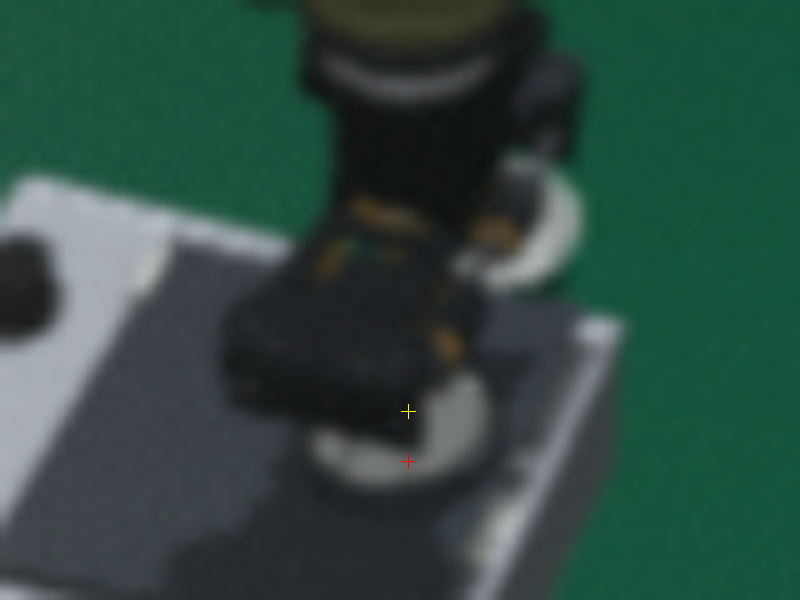

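The side crop shows the fingertips at (400,445), about 20–27 mm above the reported TCP (red, at y=461). So they are only now reaching the top of the lugs, about 3–4 mm too far forward. I'll lift, shift to the rear and re-enter.

Call:
send_rows --series '[{"travel":[0,0,-0.6],"dr":[0,0,0],"claw":2.5},{"travel":[-0.3,0,-0.6],"dr":[0,0,0],"claw":2.5},{"travel":[-0.3,0,-0.6],"dr":[0,0,0],"claw":2.5},{"travel":[-0.3,0,0],"dr":[0,0,0],"claw":2.5},{"travel":[-0.3,0,0.3],"dr":[0,0,0],"claw":2.5},{"travel":[-0.3,0,0.5],"dr":[0,0,0],"claw":2.5},{"travel":[-0.3,0,0.5],"dr":[0,0,0],"claw":2.5},{"travel":[-0.3,0,0.5],"dr":[0,0,0],"claw":2.5}]'

```text
time_s: 5.9
tool_pos: [0.5236, -0.0891, 0.0837]
tool_rot: [-180.0, -0.0, 161.9]
force: [-0.1, 1.2, 0.3]
grip_width: 0.0251
```

Call:
send_rows --series '[{"travel":[0,0,0.2],"dr":[0,0,0],"claw":2.5},{"travel":[0,0,0.4],"dr":[0,0,0],"claw":2.5},{"travel":[0,0,0.4],"dr":[0,0,0],"claw":2.5},{"travel":[0,0,0.4],"dr":[0,0,0],"claw":2.5}]'

```text
time_s: 6.23
tool_pos: [0.5237, -0.0891, 0.0799]
tool_rot: [-180.0, -0.0, 161.9]
force: [-0.4, 0.0, 0.8]
grip_width: 0.025
```

```bash
python3 look.py w6; python3 -c "
import cv2,numpy as np
def cr(n): return cv2.imread(f'pics/{n}_full.png')[125:280,175:335]
cv2.imwrite('pics/w56.png',np.hstack([cv2.resize(cr(n),(400,388),interpolation=2) for n in('w5','w6')]))"
```

```text
tcp px [253.0172921  226.31141584]
[ 0.52373533 -0.08912708  0.0799249 ] [-1.79997995e+02 -1.49681037e-02  1.61929599e+02] [-0.44363859  0.04619975  0.80803398] [-0.08 -0.1   0.13 -0.24 -0.01 -0.05  0.04]
```

View pics/w56.png

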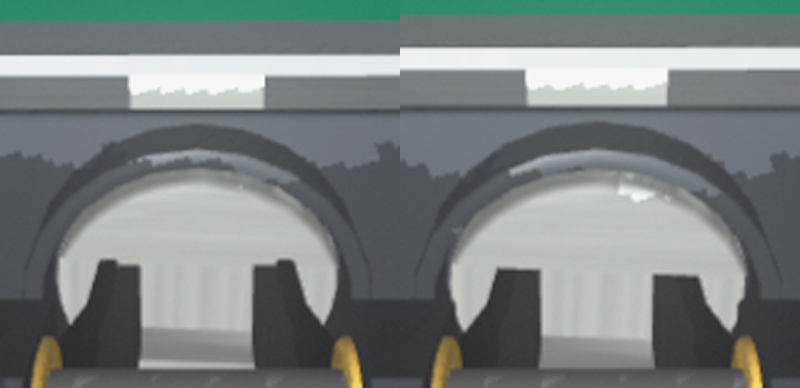

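In the right half, the finger ends are now cut off along the front lug's edge (y≈270). The tips are therefore inside the slot, below the lug tops. I'll keep pressing.

Call:
send_rows --series '[{"travel":[0,0,0.2],"dr":[0,0,0],"claw":2.5},{"travel":[0,0,0.4],"dr":[0,0,0],"claw":2.5},{"travel":[0,0,0.6],"dr":[0,0,0],"claw":2.5},{"travel":[0,0,0.6],"dr":[0,0,0],"claw":2.5}]'

```text
time_s: 6.62
tool_pos: [0.5238, -0.0891, 0.0738]
tool_rot: [180.0, -0.0, 161.9]
force: [-0.6, 0.0, 1.7]
grip_width: 0.0251
```

Call:
send_rows --series '[{"travel":[0,0,0.2],"dr":[0,0,0],"claw":2.5},{"travel":[0.05,0,0.4],"dr":[0,0,0],"claw":2.5},{"travel":[0.1,0,0.6],"dr":[0,0,0],"claw":2.5},{"travel":[0.1,0,0.8],"dr":[0,0,0],"claw":2.5},{"travel":[0.1,0,0.8],"dr":[0,0,0],"claw":2.5}]'

```text
time_s: 7.03
tool_pos: [0.5231, -0.0888, 0.0658]
tool_rot: [180.0, 0.0, 161.9]
force: [-0.3, 0.6, 3.2]
grip_width: 0.0254
```

Contact force is rising (3.2 N), so the panel is moving. I'll continue down.

Call:
send_rows --series '[{"travel":[0.05,0,0.2],"dr":[0,0,0],"claw":2.5},{"travel":[0.1,0,0.4],"dr":[0,0,0],"claw":2.5},{"travel":[0.15,0,0.6],"dr":[0,0,0],"claw":2.5},{"travel":[0.15,0,0.8],"dr":[0,0,0],"claw":2.5},{"travel":[0.15,0,0.8],"dr":[0,0,0],"claw":2.5},{"travel":[0.15,0,0.8],"dr":[0,0,0],"claw":2.5}]'

```text
time_s: 7.53
tool_pos: [0.522, -0.0885, 0.0583]
tool_rot: [180.0, 0.1, 161.9]
force: [2.1, -1.0, 3.1]
grip_width: 0.025
```

Call:
send_rows --series '[{"travel":[0,0,0.2],"dr":[0,0,0],"claw":2.5},{"travel":[0,0,0.4],"dr":[0,0,0],"claw":2.5},{"travel":[0,0,0.4],"dr":[0,0,0],"claw":2.5},{"travel":[0,0,0.4],"dr":[0,0,0],"claw":2.5}]'

```text
time_s: 7.87
tool_pos: [0.5219, -0.0884, 0.0547]
tool_rot: [180.0, 0.0, 161.9]
force: [0.3, 0.5, 8.0]
grip_width: 0.0253
```

Call:
send_rows --series '[{"travel":[0,0,0.2],"dr":[0,0,0],"claw":2.5},{"travel":[0,0,0.3],"dr":[0,0,0],"claw":2.5},{"travel":[0,0,0.3],"dr":[0,0,0],"claw":2.5},{"travel":[0,0,0.3],"dr":[0,0,0],"claw":2.5}]'

```text
time_s: 8.2
tool_pos: [0.5219, -0.0884, 0.054]
tool_rot: [179.9, -0.0, 161.9]
force: [-6.5, 0.6, 25.4]
grip_width: 0.0249
```

```bash
python3 look.py w7;python3 -c "
from h import *
print(env.get_obs()['qpos'])"
```

```text
tcp px [253.04106348 226.29417799]
[ 0.52193701 -0.08838557  0.054022  ] [ 1.79903770e+02 -6.06932138e-03  1.61923607e+02] [-6.45641409  0.62093902 25.35122253] [-0.03  0.05 -0.03 -0.05  0.11 -0.05 -0.08]
[-24.55539625  11.52828158  34.70789492 110.73626547  -7.66969601
  59.95219607  85.38444904]
```

View pics/w7.png

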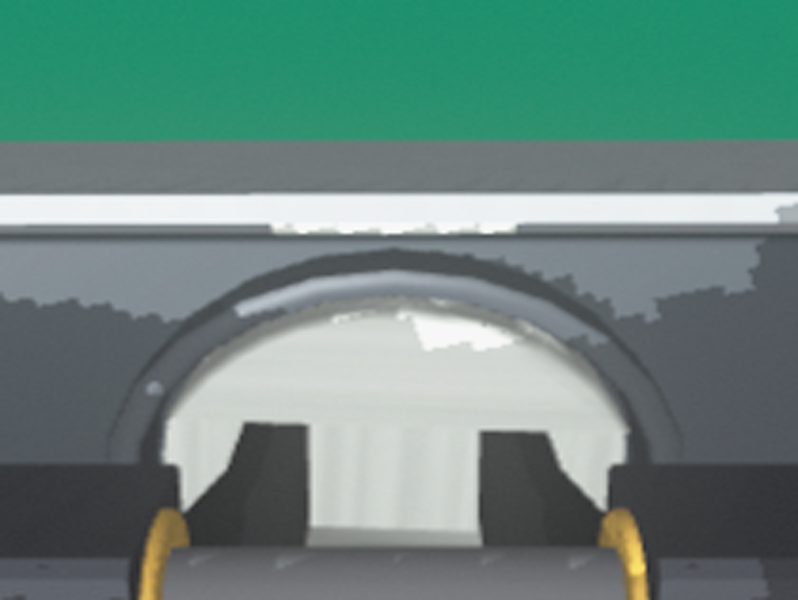

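The panel is flush: the front gap has closed (edges at y≈225–235) and I'm holding 25 N against the stop. The ring is centred on the fingers. Now I'll turn clockwise.

Call:
send_rows --series '[{"travel":[0.1,0,0],"dr":[0,0,5],"claw":2.5},{"travel":[0.1,0,0],"dr":[0,0,10],"claw":2.5},{"travel":[0.1,0,0],"dr":[0,0,15],"claw":2.5},{"travel":[0.1,0,0],"dr":[0,0,20],"claw":2.5},{"travel":[0.1,0,0],"dr":[0,0,25],"claw":2.5},{"travel":[0.1,0,0],"dr":[0,0,25],"claw":2.5}]'

```text
time_s: 8.75
tool_pos: [0.5217, -0.0888, 0.0541]
tool_rot: [179.9, 0.1, 136.7]
force: [-4.9, -0.7, 23.5]
grip_width: 0.0249
```

Call:
send_rows --series '[{"travel":[0,0,0],"dr":[0,0,5],"claw":2.5},{"travel":[0,0,0],"dr":[0,0,10],"claw":2.5},{"travel":[0,0,0],"dr":[0,0,15],"claw":2.5},{"travel":[0,0,0],"dr":[0,0,20],"claw":2.5},{"travel":[0,0,0],"dr":[0,0,25],"claw":2.5},{"travel":[0,0,0],"dr":[0,0,30],"claw":2.5},{"travel":[0,0,0],"dr":[0,0,35],"claw":2.5},{"travel":[0,0,0],"dr":[0,0,35],"claw":2.5}]'

```text
time_s: 9.42
tool_pos: [0.5209, -0.0891, 0.054]
tool_rot: [180.0, -0.0, 101.7]
force: [-6.6, -1.3, 26.3]
grip_width: 0.0252
```

```bash
python3 -c "
from h import *
o=env.get_obs();print(o['wrist_torque'],o['qpos'],o['force'])"
```

```text
[-0.30599009  1.5852856  -0.09634088] [-31.43958062  12.40619253  42.62402368 111.05709475  -9.70976496
  60.09309734  27.0556446 ] [-6.61316767 -1.3427283  26.31594109]
```

Call:
send_rows --series '[{"travel":[0,0,0],"dr":[0,0,5],"claw":2.5},{"travel":[0,0,0],"dr":[0,0,10],"claw":2.5},{"travel":[0,0,0],"dr":[0,0,15],"claw":2.5},{"travel":[0,0,0],"dr":[0,0,20],"claw":2.5},{"travel":[0,0,0],"dr":[0,0,25],"claw":2.5},{"travel":[0,0,0],"dr":[0,0,30],"claw":2.5},{"travel":[0,0,0],"dr":[0,0,35],"claw":2.5},{"travel":[0,0,0],"dr":[0,0,35],"claw":2.5}]'

```text
time_s: 10.08
tool_pos: [0.5219, -0.0885, 0.054]
tool_rot: [179.9, -0.1, 66.7]
force: [-5.8, 0.7, 24.8]
grip_width: 0.0251
```

```bash
python3 -c "
from h import *
o=env.get_obs();print(o['wrist_torque'],o['tool_rot'],o['force'])"
```

```text
[-0.09613204  1.16153394 -0.03713032] [ 1.79914672e+02 -1.06002989e-01  6.67179101e+01] [-5.83155363  0.65028498 24.79726295]
```

Call:
send_rows --series '[{"travel":[0,0,0],"dr":[0,0,4],"claw":2.5},{"travel":[0,0,0],"dr":[0,0,8],"claw":2.5},{"travel":[0,0,0],"dr":[0,0,8],"claw":2.5}]'

```text
time_s: 10.33
tool_pos: [0.5224, -0.0885, 0.0541]
tool_rot: [179.8, 0.0, 59.3]
force: [-3.2, -0.9, 23.7]
grip_width: 0.0254
```

```bash
python3 -c "
from h import *
o=env.get_obs();print(o['wrist_torque'],o['tool_rot'],o['force'])"
```

```text
[-0.29881731  1.01193078  2.53932957] [1.79845368e+02 2.41410672e-03 5.92683186e+01] [-3.17433284 -0.94736111 23.7218055 ]
```

Torque reached 2.5 N m at yaw 59.3°, which is the hard stop. I'll back off within the slack and lift.

Call:
send_rows --series '[{"travel":[0,0,0],"dr":[0,0,-5],"claw":2.5},{"travel":[0,0,0],"dr":[0,0,-11],"claw":2.5},{"travel":[0,0,0],"dr":[0,0,-11],"claw":2.5},{"travel":[0,0,-0.4],"dr":[0,0,-11],"claw":2.5},{"travel":[0,0,-1],"dr":[0,0,-11],"claw":2.5},{"travel":[0,0,-2],"dr":[0,0,-11],"claw":2.5},{"travel":[0,0,-3],"dr":[0,0,-11],"claw":2.5},{"travel":[0,0,-5],"dr":[0,0,-11],"claw":2.5},{"travel":[0,0,-7],"dr":[0,0,-11],"claw":2.5},{"travel":[0,0,-9],"dr":[0,0,-11],"claw":2.5},{"travel":[0,0,-11],"dr":[0,0,-11],"claw":2.5},{"travel":[0,0,-12],"dr":[0,0,-11],"claw":2.5}]'

```text
time_s: 11.33
tool_pos: [0.5209, -0.0883, 0.1735]
tool_rot: [179.9, -0.1, 69.9]
force: [0.3, -0.6, 0.3]
grip_width: 0.0251
```

Call:
send_rows --series '[{"travel":[0,0,-1],"dr":[0,0,0],"claw":2.5},{"travel":[0,0,-1],"dr":[0,0,0],"claw":2.5},{"travel":[0,0,-1],"dr":[0,0,0],"claw":2.5},{"travel":[0,0,-1],"dr":[0,0,0],"claw":2.5}]'

```text
time_s: 11.67
tool_pos: [0.5197, -0.0879, 0.18]
tool_rot: [-179.9, 0.0, 69.9]
force: [-0.3, -0.3, 0.0]
grip_width: 0.0249
```

```bash
python3 look.py w8; python3 -c "
import cv2,numpy as np
from cell import env
w=cv2.imread('pics/w8_full.png');t=env.read_camera('top')[120:250,205:365]
cv2.imwrite('pics/fin.png',np.hstack([cv2.resize(w,(480,360)),cv2.resize(t,(320,360),interpolation=2)]))"
```

```text
tcp px [253.23873541 226.38004192]
[ 0.51972417 -0.08789037  0.17997577] [-1.79896752e+02  4.20954409e-02  6.99337808e+01] [-0.32069546 -0.30085735  0.03485307] [ 0.05  0.42 -0.04  0.19 -0.06  0.03 -0.1 ]
```

View pics/fin.png

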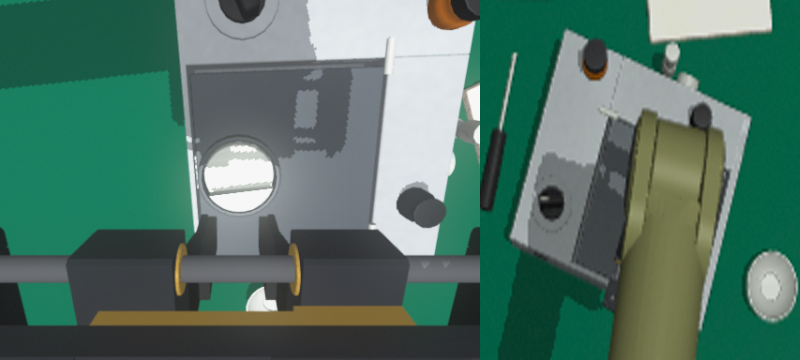

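The left half shows the panel down, with the slot running across it from about (208,192) to (272,183). The bystanders and the dimmer are in place. I'll measure the slot angle against the panel edge.

```bash
python3 -c "
from h import *
c=env.calibration('wrist');c['cam_to_world']=np.load('pics/w8.npy')
im=cv2.imread('pics/w8_full.png');g=cv2.cvtColor(im,6)
def ang(l,z):
  a,b=ray(c,*l[:2],z),ray(c,*l[2:],z);return round(float(np.degrees(np.arctan2(*(b-a)[1::-1]))),1)
s=cv2.resize(g[150:225,215:298],None,fx=4,fy=4,interpolation=2)
for l in cv2.HoughLinesP(cv2.Canny(s,40,100),1,np.pi/360,50,minLineLength=140,maxLineGap=12)[:,0]:
  l=l/4+np.array([215,150,215,150]);print('slot',l,ang(l,.098))
for l in cv2.HoughLinesP(cv2.Canny(g,40,100),1,np.pi/360,60,minLineLength=110,maxLineGap=10)[:,0]:
  if max(l[1],l[3])<235: print('edge',l,ang(l.astype(float),.08))
cv2.imwrite('pics/w8s.png',cv2.resize(im[135:235,195:315],None,fx=5,fy=5,interpolation=2))"
```

```text
Traceback (most recent call last):
TypeError: 'NoneType' object is not subscriptable
```

```bash
python3 -c "
from h import *
c=env.calibration('wrist');c['cam_to_world']=np.load('pics/w8.npy')
im=cv2.imread('pics/w8_full.png');g=cv2.cvtColor(im,6)
def ang(l,z):
  a,b=ray(c,*l[:2],z),ray(c,*l[2:],z);return round(float(np.degrees(np.arctan2(*(b-a)[1::-1]))),1)
s=cv2.resize(g[150:225,215:298],None,fx=4,fy=4,interpolation=2)
L=cv2.HoughLinesP(cv2.Canny(s,20,60),1,np.pi/360,30,minLineLength=70,maxLineGap=20)
for l in ([] if L is None else L[:,0]):
  l=l/4+np.array([215,150,215,150]);print('slot',l,ang(l,.098))
for l in cv2.HoughLinesP(cv2.Canny(g,40,100),1,np.pi/360,60,minLineLength=110,maxLineGap=10)[:,0]:
  if max(l[1],l[3])<235: print('edge',l,ang(l.astype(float),.08))
cv2.imwrite('pics/w8s.png',cv2.resize(im[135:235,195:315],None,fx=5,fy=5,interpolation=2))"
```

```text
slot [220.5  209.25 296.   200.  ] -12.6
slot [218.5  205.5  254.5  201.25] -12.9
slot [268.5  196.25 297.   192.5 ] -12.2
slot [257.5  197.5  284.25 193.5 ] -11.1
slot [217.5  203.5  257.25 197.25] -10.7
slot [271.5  200.5  295.5  201.25] -21.9
slot [275.   156.25 294.25 180.  ] -70.6
slot [281.25 215.75 296.25 198.  ] 32.5
slot [215.75 195.75 215.75 176.  ] 68.0
slot [246.25 154.25 272.25 154.25] -20.0
slot [242.5  155.5  264.75 155.5 ] -20.0
slot [216.   179.5  236.   177.25] -13.4
slot [218.5  192.75 228.75 221.25] -92.7
slot [218.25 204.5  236.25 203.25] -15.8
slot [253.   170.   278.25 169.  ] -17.7
slot [268.25 156.5  286.25 166.5 ] -49.1
slot [221.75 211.   240.5  224.5 ] -58.1
slot [237.5  207.   270.75 203.  ] -12.8
slot [273.5  155.25 296.5  181.5 ] -68.5
slot [261.   170.   278.75 170.  ] -20.0
slot [216.5  178.5  238.75 178.  ] -18.7
slot [221.   209.5  251.5  205.75] -12.6
slot [249.5  162.5  271.75 162.5 ] -20.0
slot [265.   170.25 288.5  170.25] -20.0
edge [198  69 315  65] -18.2
edge [482 160 508  16] 71.8
edge [198  74 326  70] -18.4
edge [192  78 302  74] -18.1
edge [  0  95 179  76] -14.4
```

View pics/w8s.png

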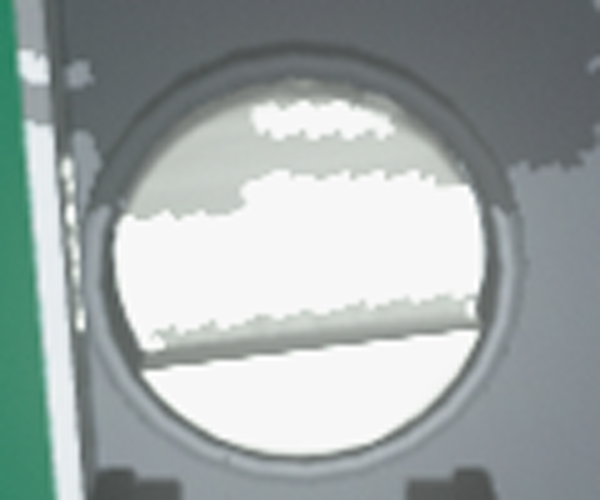

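The slot edge measures −12.6° against −18.2° for the panel side, so the fastener is about 5.6° short of square. Friction from the pressed fingertips probably dragged it back when I backed off. I'll re-enter with light pressure, turn to the stop again and lift without turning back.

```bash
python3 -c "
from h import *
c=env.calibration('wrist');c['cam_to_world']=np.load('pics/w8.npy')
p=ray(c,255.5,186.7,.096);print(p,env.get_obs()['tool_pos']);print(togo([p[0],p[1],.054],76))"
```

```text
[ 0.52261387 -0.08559734  0.096     ] [ 0.51973291 -0.08792984  0.17990967]
(array([ 0.33,  0.21, 12.59]), array([-0.1,  0.1, -6.1]))
```

Call:
send_rows --series '[{"travel":[0.15,0.2,2.5],"dr":[0,0,-6],"claw":2.5},{"travel":[0.15,0.2,5],"dr":[0,0,-6],"claw":2.5},{"travel":[0.15,0.2,7.5],"dr":[0,0,-6],"claw":2.5},{"travel":[0.15,0.2,9.5],"dr":[0,0,-6],"claw":2.5},{"travel":[0.15,0.2,10.2],"dr":[0,0,-6],"claw":2.5},{"travel":[0.15,0.2,10.7],"dr":[0,0,-6],"claw":2.5},{"travel":[0.15,0.2,11.2],"dr":[0,0,-6],"claw":2.5},{"travel":[0.15,0.2,11.7],"dr":[0,0,-6],"claw":2.5},{"travel":[0.15,0.2,12],"dr":[0,0,-6],"claw":2.5},{"travel":[0.15,0.2,12],"dr":[0,0,-6],"claw":2.5},{"travel":[0.15,0.2,12],"dr":[0,0,-6],"claw":2.5}]'

```text
time_s: 12.68
tool_pos: [0.5233, -0.0873, 0.0615]
tool_rot: [180.0, -0.0, 75.9]
force: [-0.6, -0.3, 0.5]
grip_width: 0.0248
```

Call:
send_rows --series '[{"travel":[0,0,0.4],"dr":[0,0,0],"claw":2.5},{"travel":[0,0,0.75],"dr":[0,0,0],"claw":2.5},{"travel":[0,0,0.85],"dr":[0,0,0],"claw":2.5},{"travel":[0,0,0.85],"dr":[0,0,5],"claw":2.5},{"travel":[0,0,0.85],"dr":[0,0,10],"claw":2.5},{"travel":[0,0,0.85],"dr":[0,0,14],"claw":2.5},{"travel":[0,0,0.85],"dr":[0,0,14],"claw":2.5}]'

```text
time_s: 13.27
tool_pos: [0.5235, -0.0888, 0.0545]
tool_rot: [179.9, 0.1, 62.0]
force: [-5.4, -2.7, 15.0]
grip_width: 0.0253
```

```bash
python3 -c "
from h import *
o=env.get_obs();print(o['wrist_torque'],o['tool_rot'],o['force'],o['tool_pos'])"
```

```text
[-0.65323728  1.29055993  1.20772171] [1.79927921e+02 7.65951691e-02 6.19718981e+01] [-5.36515904 -2.70584583 15.04856444] [ 0.52347072 -0.08881034  0.05448094]
```

Torque shows it's at the stop again. I'll come just off the floor, relieve the twist with no pressure, then lift.

Call:
send_rows --series '[{"travel":[0,0,0],"dr":[0,0,1],"claw":2.5},{"travel":[0,0,-0.25],"dr":[0,0,1],"claw":2.5},{"travel":[0,0,-0.5],"dr":[0,0,1],"claw":2.5},{"travel":[0,0,-0.5],"dr":[0,0,-4],"claw":2.5},{"travel":[0,0,-0.5],"dr":[0,0,-5],"claw":2.5},{"travel":[0,0,-1],"dr":[0,0,-5],"claw":2.5},{"travel":[0,0,-2],"dr":[0,0,-5],"claw":2.5},{"travel":[0,0,-4],"dr":[0,0,-5],"claw":2.5},{"travel":[0,0,-7],"dr":[0,0,-5],"claw":2.5},{"travel":[0,0,-10],"dr":[0,0,-5],"claw":2.5},{"travel":[0,0,-12.5],"dr":[0,0,-5],"claw":2.5},{"travel":[0,0,-12.5],"dr":[0,0,-5],"claw":2.5}]'

```text
time_s: 14.27
tool_pos: [0.5265, -0.0871, 0.1837]
tool_rot: [179.6, -0.4, 66.8]
force: [1.4, -0.8, 0.1]
grip_width: 0.0248
```

Call:
send_rows --series '[{"travel":[0,0,0],"dr":[0,0,0],"claw":2.5},{"travel":[0,0,0],"dr":[0,0,0],"claw":2.5},{"travel":[0,0,0],"dr":[0,0,0],"claw":2.5},{"travel":[0,0,0],"dr":[0,0,0],"claw":2.5}]'

```text
time_s: 14.6
tool_pos: [0.5221, -0.087, 0.1765]
tool_rot: [-179.9, 0.0, 66.9]
force: [-0.6, 0.7, -0.3]
grip_width: 0.0249
```

```bash
python3 look.py w9; python3 -c "
from h import *
c=env.calibration('wrist');c['cam_to_world']=np.load('pics/w9.npy')
im=cv2.imread('pics/w9_full.png');g=cv2.cvtColor(im,6)
def ang(l,z):
  a,b=ray(c,*l[:2],z),ray(c,*l[2:],z);return round(float(np.degrees(np.arctan2(*(b-a)[1::-1]))),1)
s=cv2.resize(g[150:225,215:298],None,fx=4,fy=4,interpolation=2)
L=cv2.HoughLinesP(cv2.Canny(s,20,60),1,np.pi/360,30,minLineLength=120,maxLineGap=20)
for l in ([] if L is None else L[:,0]):
  l=l/4+np.array([215,150,215,150]);print('slot',l,ang(l,.098))
for l in cv2.HoughLinesP(cv2.Canny(g,40,100),1,np.pi/360,60,minLineLength=110,maxLineGap=10)[:,0]:
  if max(l[1],l[3])<235: print('edge',l,ang(l.astype(float),.08))
cv2.imwrite('pics/w9s.png',np.hstack([cv2.resize(im[135:235,195:315],None,fx=3.6,fy=3.6,interpolation=2),cv2.resize(im[:270,:],(360,360))]))"
```

```text
tcp px [253.23609237 226.33381697]
[ 0.52208327 -0.08702152  0.17646406] [-1.79887317e+02  4.68021635e-02  6.69149526e+01] [-0.63169877  0.66973901 -0.3420756 ] [ 0.17  0.19 -0.06 -0.16 -0.01  0.04  0.09]
slot [242.25 209.   293.25 204.75] -18.0
slot [217.5 211.  264.5 207. ] -17.9
slot [226.75 202.25 295.25 197.5 ] -18.9
slot [227.  202.  279.5 198.5] -19.0
slot [247.75 200.25 293.25 197.25] -19.1
slot [226.5  202.5  259.   200.25] -18.9
edge [183  75 496  44] -17.8
edge [175  84 330  71] -18.6
edge [484 152 502   2] 72.2
edge [174  82 380  61] -17.6
edge [396 220 404  50] 71.9
edge [  0 106 111  88] -14.5
```

View pics/w9s.png

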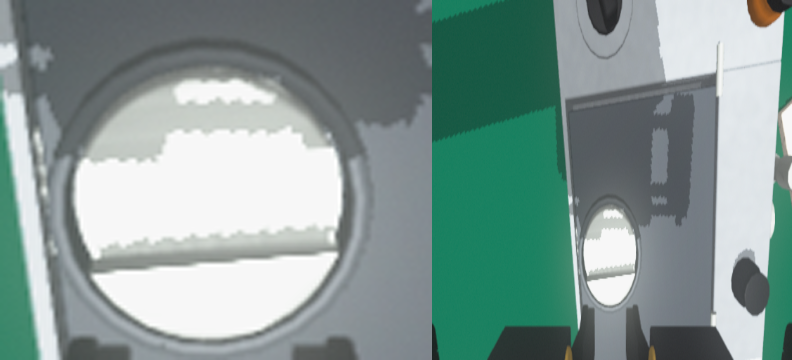

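The slot now lies at −18 to −19° and the panel sides at −17.6 to −18.6°, so the fastener is square and the panel is flush. The arm is about 90 mm clear, so I'm handing in.

```bash
python3 -c "
from cell import env
print(env.sign_off())"
```

```text
the job is handed in; nothing more can be done
None
```

The panel is pushed flush and the fastener turned a full quarter-turn clockwise to its hard stop. The job was handed in at about 15 s, with the fingers clear and touching nothing.

**How it went**
- **Finding the slot:** The fingertips turned out to sit about 20–27 mm above the reported TCP. My first approach had not really entered the slot, so I shifted about 3 mm to the rear and went in again.
- **Locking:** I held the panel at its stop with about 25 N and turned clockwise until the torque jumped to 2.5 N m. The first check then showed the slot about 5.6° short of square. The likely cause is fingertip friction dragging it back as I reversed under pressure.
- **Correction:** I re-entered, turned to the stop again, came off the slot floor before untwisting, and lifted.

**Last checks**
- **Fastener:** The slot lies at −18 to −19° and the panel sides at −17.6 to −18.6°, so it is square to the front edge within measuring error.
- **Panel:** It stays down by itself in the last wrist view. I judged this by eye and did not measure its height.
- **Force:** It reads about zero with the fingers away.
- **Bystanders:** The dimmer looked unchanged, as did the bystanders still in view. The last full-scene top view came before the second entry, and the mug and bottle were not rechecked.

I viewed 15 pictures against the budget of 10.

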